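# Couple the pressure gauge to the test block

### The job

Fit the pressure gauge to the nipple of the test block: squeeze the coupler's sleeve plate back towards its thumb plate, push the coupler over the nipple until you feel the nipple reach the bottom of the bore, then let go so that the sleeve springs fully forward and locks. Press gently, do not ram it, and leave the other things on the bench where they are.

Things in the scene. Friction and masses are not known exactly. Their poses are not given: they have to be found in the camera images.
- coupler: The loose pressure gauge with its quick coupler: steel, about 0.35 kg, lying flat on a foot. Origin under it, x = coupler axis towards its open mouth, z up; coupler axis at z = 24 mm. Foot x -60..44 mm, 36 mm wide. Gauge case, radius 28 mm, x -90..-64, top z = 60. Sleeve, radius 17, x 13..49. The bore bars the nipple unless the sleeve is at least 9 mm back.
- coupler_grip (a point): Grip point on coupler, same axes, z = 68 mm. Two upright plates (6 mm thick, 20 mm wide in y, tops at z = 80 mm) stand across x: thumb plate fixed to the body, rear face x = -29 mm; sleeve plate, front face x = +29 mm (+19 with sleeve back). Pinch both outer faces along x from above: 58 mm apart, 48 squeezed. Squeezed, this point lies 5 mm ahead (+x) of the pinch centre.
- coupler_mouth (a point): Centre of the coupler's open mouth, same axes: 58 mm ahead (+x) of coupler_grip, 44 mm below it, on the coupler's axis. Bore 16 mm wide, flared to 22 mm at the mouth; 38 mm deep lies a rubber seal that gives 2 mm under 9 N, then it is solid. Dogs tied to the sleeve drop into the nipple's groove, and so let the sleeve forward, only when the nipple's tip is against the seal (0.5 mm short at most).
- sleeve (a joint): How far the coupler's sleeve is drawn back, m: 0 = sprung fully forward, 0.010 = fully back against its stop. Its spring needs about 4 N to start and 7 N fully back.
- block: The fixed test block: aluminium, front face 110 mm wide, 100 mm deep, 115 mm high on a base plate. Origin on the bench under the middle of the front face; x points into the block, z up. The nipple stands out of the front face along -x.
- nipple_root (a point): On the block's front face, on the nipple's axis, 85 mm above the bench; axes as block. Nipple: steel rod 14 mm diameter, level, along -x, small tip chamfer, collar 28 mm diameter and 12 mm long at its root. Its tip is 58 to 86 mm out of the face: screwed in differently each time, not measured; it does not give. Fully home, the coupler has these axes, its mouth 18 to 49 mm off the face.
- carton: Bystander: cardboard box 90 x 120 x 60 mm, origin at the centre of its underside.
- oil_filter: Bystander: white round filter can, 76 mm diameter, 85 mm high, origin at the centre of its underside.
- elbow: Bystander: brass pipe elbow lying flat, arms 65 and 50 mm, 32 mm high, origin under its bend.

How it is judged:
By the outcome, as a careful person would: the job done as asked, in the order asked, and still so for the second after the job is handed in, with the robot touching nothing.
It also fails if it takes over 72 s, if anything falls off the work surface, if the arm or the gripper's body presses on something with over 40 N, if the wrist force passes 120 N, or if a joint passes its speed limit or range.

### The arm

A 7-joint arm with a two-finger parallel gripper is mounted at the origin on the work surface. World frame = base frame: x ahead of the robot, y to its left, z up, the work surface at z = 0. Lengths are in m, angles in rad, forces in N, time in s.
With the tool pointing down it reaches from about 0.425 to 0.925 m from the base axis. Payload 6.8 kg.
Tool frame: the origin (TCP) lies at the very end of the fingers, on their centre line; the grasp point (between the pads) lies 19 mm behind it; y points along the fingers, x is the direction in which the jaws open and shut, and the axes are right-handed (so a half turn about y gives the same grasp; the last joint's range is limited). The gripper opens to 85 mm and grips with 20 to 120 N. Pads are 22 mm wide; open, the fingers measure 114 mm over their backs; the gripper's body (76 mm by 85 mm) begins 54 mm behind the grasp point. The pads swing forward as they close: fully open they stand 13 mm farther back than shut.
Start: joints at [1.044, 0.477, 0.022, 1.555, -0.011, 1.109, -0.083], TCP at [0.275, -0.617, 0.231] pointing down, gripper open.
Joint ranges: [-2.96, 2.96], [-0.34, 2.1], [-1.41, 1.46], [0.24, 2.44], [-1.37, 4.51], [0.17, 1.92], [-2.96, 2.96]. Speed limits (rad/s): [2.39, 2.39, 3.14, 3.14, 3.14, 3.14, 3.14].

### API

Orientations are given as a unit quaternion [w, x, y, z].
In Python, from station import bot, optics gives the robot as it stands. The module is installed in compiled form; this text tells all that it offers.
- The arm moves only by the shell command python3 -m handwheel 'ROWS' [FORCE]. ROWS is text: rows parted by semicolons, each of 5 numbers parted by spaces: the opening, from -1 (shut) to 1 (fully open), then the shift along the tool's x, y, z in m, then the turn about the tool's y in degrees. A call has exactly 10 rows; each row shifts and turns the commanded pose from where the row before left it, along the tool's axes as they then stand; what a row does not reach is not made up. A row lasts 1/12 s, in which the tool goes at most 41.7 mm and 7.16 degrees, less where a joint would pass 70% of its speed; a pose out of reach is approached as far as the arm can. A call with a gripper value outside its range is refused whole. The fingers move at their own pace and stop on an object; FORCE is the grip in N (left out, the last holds). Time passes only in rows, so rows that do not move let the fingers close, or fill a call up. It gives the time, the measured TCP pose, the force and the opening at its end, in the units of the state.
- bot.get_obs(): the state, without advancing time (a new reading comes with each control period).
- optics.read_camera(name): name is "side" or "top"; returns a dict with "frame" (384x512x3 uint8, red, green, blue), "depth" (384x512 float32, m along the optical axis (not along the pixel's ray), 0 where there is no reading), "mtx" (3x3 intrinsics, pixels), "k1" (the pictures are not rectified: a ray, as slopes to the right and down, at radius r is drawn at 1 + k1 r^2 times it, then the intrinsics apply), "rvec" (rotation vector, rad) and "tvec" (3), from world to camera coordinates, as OpenCV has them. Camera axes: x right, y down, z forward; pixel columns grow to the right and rows downward; lengths in m; the calibration is good to about 2 mm. A picture is of the moment at which its call begins.
- bot.hand_in(): hands the job in, once; it reports no verdict.
The state is a dict: "t": time; "q": joint angles; "joint_vel": joint speeds; "joint_torque": joint torques, N m; "eef_pos": TCP position; "tool_rot": TCP orientation; "contact_force": force on the tool from outside, world axes, zero at the start; "torque": the same for the moment, N m; "gripper_width": opening from 0.0 (shut) to 1.0 (fully open).
Only numpy, scipy, OpenCV 4.12 (cv2) and the standard library are available. Lean on these libraries where they do the work, as an engineer would, in place of code of your own. Each camera call takes 0.05 s, during which the arm holds its last target. There are 200 camera calls.

## Working session

There is one attempt and no reset: what is moved stays moved. The work goes in short steps, Python scripts to look and compute and a shell command to move; the robot and the scene stay as the last step left them, time stands still between calls to the robot, and variables do not carry over. Pictures are saved under pics/ and viewed, about 8 in all and at most 12, crops included, and the job is handed in when it is done.

```bash
mkdir -p pics; cat > h.py <<'E'
import numpy as np, cv2
from station import bot, optics
def cam(n):
    c=optics.read_camera(n); c['R']=cv2.Rodrigues(np.array(c['rvec'],float))[0]; c['t']=np.array(c['tvec'],float).ravel(); return c
def slopes(c,uv):
    K=np.array(c['mtx']); p=(np.atleast_2d(uv).astype(float)-K[:2,2])/[K[0,0],K[1,1]]; s=p.copy()
    for _ in range(20): s=p/(1+c['k1']*(s**2).sum(1,keepdims=True))
    return s
def onplane(c,uv,z):
    s=slopes(c,uv); d=np.c_[s,np.ones(len(s))]@c['R']; o=-c['R'].T@c['t']
    return o+d*((z-o[2])/d[:,2])[:,None]
def cloud(c):
    v,u=np.mgrid[0:384,0:512]; s=slopes(c,np.c_[u.ravel(),v.ravel()]); d=c['depth'].reshape(-1,1)
    P=(np.c_[s,np.ones(len(s))]*d-c['t'])@c['R']; P[d[:,0]==0]=np.nan; return P.reshape(384,512,3)
def save(c,n): cv2.imwrite('pics/'+n,cv2.cvtColor(c['frame'],cv2.COLOR_RGB2BGR))
E
python3 - <<'E'
from h import *
import pickle
ims=[]
for n in('top','side'):
    c=cam(n); pickle.dump(c,open(n+'0.pkl','wb')); save(c,n+'0.png'); print(n,-c['R'].T@c['t'],c['k1'],c['mtx'],c['R'][2])
o=bot.get_obs(); print(o)
E
```

```text
top [0.31522298 0.00665225 1.41677977] 0.006863910416911446 [[496.0015204    0.         260.16803765]
 [  0.         496.0015204  183.85865547]
 [  0.           0.           1.        ]] [ 0.19291477 -0.0146388  -0.98110631]
side [ 0.54685996 -0.82147676  0.80403445] -0.004121779240282207 [[369.32410374   0.         250.81845363]
 [  0.         369.32410374 193.06055308]
 [  0.           0.           1.        ]] [ 0.02767068  0.74731242 -0.66389644]
{'t': 0.1, 'q': array([ 1.0439046 ,  0.47769948,  0.02236614,  1.55635511, -0.01147769,
        1.10930745, -0.08309762]), 'joint_vel': array([ 0.00063802, -0.00320955,  0.00089247, -0.00073178, -0.00056301,
       -0.00084034, -0.00195354]), 'joint_torque': array([ 4.97357207e-03, -5.97752881e+01,  1.61375787e+00, -2.81952435e+01,
        1.28469543e-02,  5.02397350e-03, -1.89336367e-05]), 'eef_pos': array([ 0.27424539, -0.61619001,  0.23043438]), 'tool_rot': array([ 0.59328521, -0.59274448,  0.38565361, -0.38462701]), 'contact_force': array([ 0.0567647 , -0.78657832,  0.45428437]), 'torque': array([ 0.03310456, -0.0003869 , -0.03620527]), 'gripper_width': 0.9996229137503797}
```

View pics/top0.png

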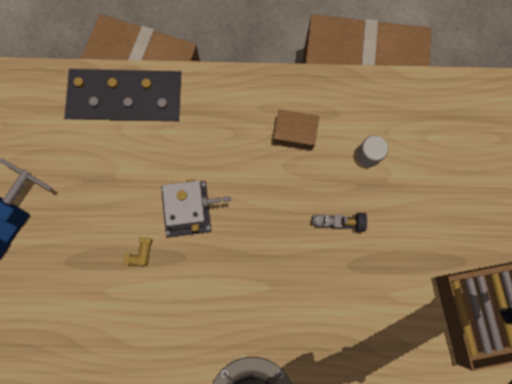

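View pics/side0.png

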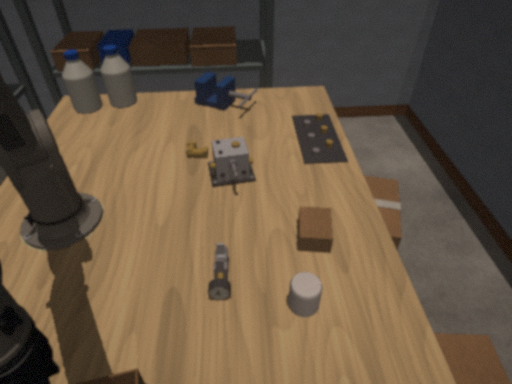

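The top view shows the coupler around (340,222), mouth to the left (+y) and gauge at (362,222). The block is at (187,208), with its nipple pointing right (-y) and its tip at about (230,201). The elbow, carton and filter are well clear. Next I measure using depth.

```bash
python3 - <<'E'
from h import *
import pickle
for n,rc,rb in(('top',(300,375,205,240),(150,240,170,245)),('side',(200,240,238,305),(200,262,132,200))):
    c=pickle.load(open(n+'0.pkl','rb')); P=cloud(c)
    print(n,'table z',np.nanmedian(P[150:330,280:300,2] if n=='side' else P[250:330,250:330,2]))
    for nm,(u0,u1,v0,v1) in(('coup',rc),('block',rb)):
        Q=P[v0:v1,u0:u1].reshape(-1,3); Q=Q[Q[:,2]>0.008]
        if nm=='coup':
            print('coup n',len(Q),Q.min(0),Q.max(0))
            for a,b in((.008,.03),(.03,.065),(.065,.09)):
                S=Q[(Q[:,2]>a)&(Q[:,2]<b)]; print(a,len(S),S.mean(0),S[:,1].min(),S[:,1].max())
            S=Q[Q[:,2]>.068]; print(np.round(S[np.argsort(S[:,1])][::max(1,len(S)//25)],3).tolist())
        else:
            T=Q[(Q[:,2]>.105)]; r=cv2.minAreaRect((T[:,:2]*1000).astype(np.float32)); print('blk top',len(T),np.median(T[:,2]),r,cv2.boxPoints(r).tolist())
            N=Q[(Q[:,2]>.07)&(Q[:,2]<.1)]; N=N[N[:,1]<T[:,1].min()-.012] if len(T) else N
            if len(N):
                o=cv2.fitLine(N[:,:2].astype(np.float32),cv2.DIST_HUBER,0,.001,.001).ravel(); print('nip',len(N),N.min(0),N.max(0),o)
    img=c['frame']
    A=[cv2.resize(img[v0:v1,u0:u1],(400,int(400*(v1-v0)/(u1-u0)))) for (u0,u1,v0,v1) in(rc,rb)]
    H=max(a.shape[0] for a in A); A=[cv2.copyMakeBorder(a,0,H-a.shape[0],0,0,cv2.BORDER_CONSTANT) for a in A]
    cc=np.hstack(A); 
    if cc.shape[0]>600: cc=cv2.resize(cc,None,fx=600/cc.shape[0],fy=600/cc.shape[0])
    cv2.imwrite(f'pics/crop_{n}.png',cc[:,:,::-1])
E
```

```text
top table z 0.00028895525919498993
coup n 713 [ 0.44215353 -0.33690197  0.00807178] [ 0.52563673 -0.15506251  0.08789552]
0.008 106 [ 0.48069685 -0.23950372  0.02105198] -0.3369019747082611 -0.15506251411461003
0.03 561 [ 0.48465478 -0.24561298  0.04371011] -0.311791564988014 -0.16369424874546457
0.065 46 [ 0.4860536  -0.22467202  0.07574124] -0.3080503126350605 -0.19211117232119668
[[0.488, -0.249, 0.075], [0.493, -0.248, 0.079], [0.49, -0.248, 0.08], [0.479, -0.248, 0.079], [0.485, -0.248, 0.08], [0.476, -0.248, 0.079], [0.482, -0.248, 0.081], [0.495, -0.248, 0.082], [0.496, -0.246, 0.076], [0.482, -0.246, 0.075], [0.49, -0.246, 0.077], [0.493, -0.245, 0.079], [0.485, -0.245, 0.079], [0.479, -0.245, 0.08], [0.476, -0.245, 0.082], [0.489, -0.244, 0.069], [0.487, -0.244, 0.083], [0.48, -0.244, 0.069], [0.478, -0.244, 0.069], [0.492, -0.196, 0.078], [0.495, -0.196, 0.079], [0.487, -0.196, 0.078], [0.484, -0.196, 0.079], [0.489, -0.196, 0.08], [0.497, -0.196, 0.081], [0.478, -0.196, 0.08], [0.481, -0.196, 0.082], [0.493, -0.194, 0.076], [0.489, -0.194, 0.079], [0.481, -0.194, 0.078], [
[... 1533 characters left out ...]
98, 0.074], [0.493, -0.198, 0.072], [0.485, -0.197, 0.073], [0.483, -0.197, 0.076], [0.491, -0.197, 0.079], [0.493, -0.197, 0.079], [0.496, -0.196, 0.078], [0.486, -0.196, 0.079], [0.483, -0.196, 0.078], [0.478, -0.194, 0.077], [0.491, -0.192, 0.078], [0.493, -0.192, 0.077]]
blk top 635 0.11305552987581016 ((515.8561401367188, 190.1642303466797), (109.75310516357422, 102.98323059082031), 8.398574829101562) [[454.04730224609375, 233.08847045898438], [469.0888977050781, 131.20962524414062], [577.6649780273438, 147.239990234375], [562.6234130859375, 249.11883544921875]]
nip 57 [0.52292456 0.06581392 0.07820801] [0.53839613 0.12060902 0.09212957] [ 0.13740958 -0.99051434  0.53046554  0.08837442]
```

View pics/crop_top.png

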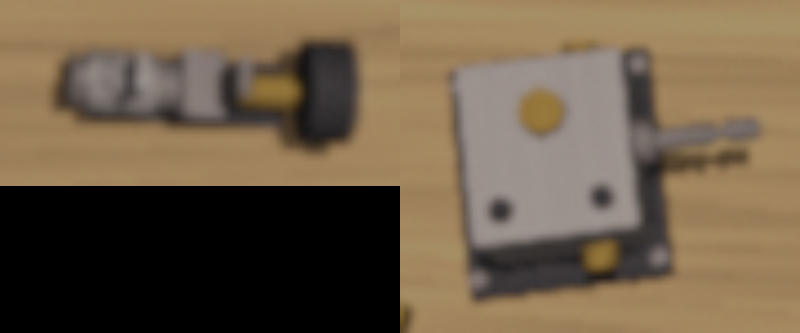

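The crop shows the coupler axis almost parallel to +y. The nipple leaves the block's front face level and slightly tilted in the view. Now the coupler yaw and the waypoints.

```bash
cat >> h.py <<'E'
def tool():
    o=bot.get_obs(); w,x,y,z=o['tool_rot']; from scipy.spatial.transform import Rotation as Ro
    return o,Ro.from_quat([x,y,z,w]).as_matrix()
def rel(px,py,pz,az):
    "shift in present tool axes to world point; turn so that tool x has azimuth az"
    o,R=tool(); a=np.degrees(np.arctan2(R[1,0],R[0,0]))
    print('t',o['t'],'pos',o['eef_pos'].round(4),'az',a.round(2),'tilt',R[:,1].round(4),'F',o['contact_force'].round(2),'M',o['torque'].round(2),'w',round(o['gripper_width'],4))
    print('shift mm',(1e3*R.T@(np.array([px,py,pz])-o['eef_pos'])).round(1),'turn',round((a-az+180)%360-180,2))
E
python3 - <<'E'
from h import *
import pickle
for n,(u0,u1,v0,v1) in(('top',(300,375,205,240)),('side',(200,240,238,305))):
    c=pickle.load(open(n+'0.pkl','rb')); Q=cloud(c)[v0:v1,u0:u1].reshape(-1,3)
    Q=Q[(Q[:,2]>.025)&(Q[:,1]<-.15)&(Q[:,1]>-.32)]
    for y in np.arange(-.325,-.15,.01):
        S=Q[abs(Q[:,1]-y)<.005]
        if len(S)>4: print(n,round(y,3),len(S),((np.percentile(S[:,0],4)+np.percentile(S[:,0],96))/2).round(4),np.ptp(S[:,0]).round(3),S[:,2].max().round(3))
rel(.486,-.223,.13,-92)
E
```

```text
top -0.315 7 0.4833 0.047 0.058
top -0.305 72 0.4843 0.054 0.066
top -0.295 73 0.4817 0.054 0.066
top -0.285 85 0.4828 0.053 0.062
top -0.275 21 0.4841 0.015 0.038
top -0.265 19 0.4845 0.017 0.036
top -0.255 8 0.4833 0.013 0.036
top -0.245 57 0.4869 0.036 0.083
top -0.235 46 0.4867 0.036 0.047
top -0.225 47 0.4863 0.036 0.045
top -0.215 35 0.4872 0.023 0.042
top -0.205 27 0.4844 0.03 0.044
top -0.195 55 0.4867 0.033 0.088
top -0.185 40 0.488 0.034 0.044
top -0.175 45 0.4881 0.032 0.044
top -0.165 22 0.4879 0.025 0.045
side -0.315 146 0.4832 0.051 0.06
side -0.305 97 0.4835 0.054 0.06
side -0.295 79 0.4845 0.053 0.06
side -0.285 23 0.4844 0.053 0.059
side -0.265 16 0.4847 0.015 0.033
side -0.255 75 0.4846 0.019 0.079
side -0.245 84 0.484 0.034 0.079
side -0.235 20 0.4855 0.035 0.041
side -0.225 16 0.4854 0.035 0.039
side -0.215 8 0.4908 0.015 0.039
side -0.205 42 0.4872 0.029 0.067
side -0.195 112 0.4865 0.029 0.08
side -0.185 17 0.4873 0.032 0.037
side -0.175 10 0.4872 0.032 0.04
side -0.165 6 0.4981 0.005 0.035
t 0.1 pos [ 0.2742 -0.6162  0.2304] az -66.0 tilt [-8.0e-04  1.4e-03 -1.0e+00] F [ 0.06 -0.79  0.45] M [ 0.03 -0.   -0.04] w 0.9996
shift mm [-272.9  100.8  353.4] turn 26.0
```

```bash
python3 -m handwheel '1 -.02 0 .026 0;1 -.02 0 .026 0;1 -.02 0 .026 0;1 -.02 0 .026 0;1 -.02 0 .026 0;1 -.02 0 .026 0;1 -.02 0 .026 0;1 -.02 0 .026 0;1 -.02 0 .026 0;1 -.02 0 .026 0' 40
python3 -m handwheel '1 -.0185 .007 .024 0;1 -.0185 .007 .024 0;1 -.0185 .007 .024 0;1 -.0185 .007 .024 0;1 0 .005 0 5.2;1 0 .005 0 5.2;1 0 .005 0 5.2;1 0 .005 0 5.2;1 0 0 0 5.2;1 0 0 0 0'
python3 -c "
from h import *
rel(.486,-.222,.07,-91.9)"
```

```text
t: 0.93
eef_pos: [0.431, -0.3266, 0.2311]
tool_rot: [-0.593, 0.593, -0.385, 0.385]
contact_force: [0.7, 0.9, -0.4]
gripper_width: 0.998
t: 1.77
eef_pos: [0.4878, -0.2214, 0.1827]
tool_rot: [0.49, -0.491, 0.51, -0.509]
contact_force: [-0.5, 0.6, 0.1]
gripper_width: 1.004
t 1.7667 pos [ 0.4878 -0.2214  0.1827] az -92.18 tilt [-1.3e-03  3.0e-04 -1.0e+00] F [-0.48  0.62  0.1 ] M [ 0.05  0.05 -0.02] w 1.0039
shift mm [  0.7 112.7  -1.7] turn -0.28
```

```bash
python3 -m handwheel '1 .0007 .016 -.0018 -.3;1 0 .016 0 0;1 0 .016 0 0;1 0 .016 0 0;1 0 .016 0 0;1 0 .016 0 0;1 0 .016 0 0;1 0 .014 0 0;1 0 .012 0 0;1 0 0 0 0'
python3 - <<'E'
from h import *
rel(.486,-.222,.046,-91.9)
c=cam('side'); save(c,'s1.png'); cv2.imwrite('pics/s1c.png',cv2.resize(c['frame'][200:320,140:300],None,fx=4,fy=4)[:,:,::-1])
E
```

```text
t: 2.6
eef_pos: [0.485, -0.2217, 0.0432]
tool_rot: [0.492, -0.494, 0.508, -0.506]
contact_force: [0.9, 1.1, -0.4]
gripper_width: 0.992
t 2.6 pos [ 0.485  -0.2217  0.0432] az -91.59 tilt [-0.0035  0.0014 -1.    ] F [ 0.94  1.09 -0.38] M [0.01 0.06 0.04] w 0.9921
shift mm [ 0.3 -2.8  1. ] turn 0.31
```

View pics/s1c.png

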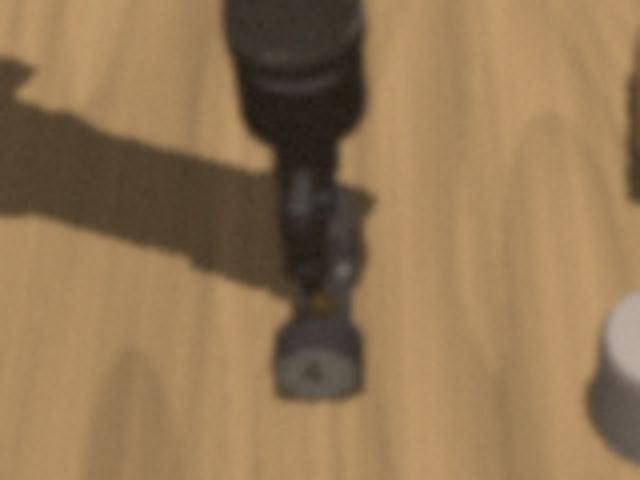

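```bash
python3 -m handwheel '1 0 -.002 .001 0;0.3 0 0 0 0;0.3 0 0 0 0;0.3 0 0 0 0;0.3 0 0 0 0;0.3 0 0 0 0;0.3 0 0 0 0;0.3 0 0 0 0;0.3 0 0 0 0;0.3 0 0 0 0' 40
python3 -m handwheel '-1 0 0 0 0;-1 0 0 0 0;-1 0 0 0 0;-1 0 0 0 0;-1 0 0 0 0;-1 0 0 0 0;-1 0 0 0 0;-1 0 0 0 0;-1 0 0 0 0;-1 0 0 0 0' 
python3 -c "
from h import *
rel(.486,-.222,.046,-91.9)"
```

```text
t: 3.48
eef_pos: [0.4884, -0.2229, 0.0485]
tool_rot: [-0.493, 0.492, -0.507, 0.508]
contact_force: [-1.4, -0.1, 4.7]
gripper_width: 0.647
t: 4.32
eef_pos: [0.489, -0.2264, 0.0503]
tool_rot: [-0.492, 0.492, -0.506, 0.51]
contact_force: [-4.3, -6.9, 18.4]
gripper_width: 0.543
t 4.3167 pos [ 0.489  -0.2264  0.0503] az -91.85 tilt [ 0.0044 -0.005  -1.    ] F [-4.33 -6.95 18.39] M [-1.1   0.88  0.16] w 0.5432
shift mm [-4.3  4.3 -3.1] turn 0.05
```

```bash
python3 -m handwheel '-1 0 -.002 0 0;-1 0 -.002 0 0;-1 0 -.002 0 0;-1 0 -.002 0 0;-1 0 -.002 0 0;-1 0 -.005 0 0;-1 0 -.005 0 0;-1 0 -.01 0 0;-1 0 -.01 0 0;-1 0 0 0 0' 
python3 - <<'E'
from h import *
rel(.486,-.222,.046,-91.9)
c=cam('side'); cv2.imwrite('pics/s2c.png',cv2.resize(c['frame'][200:320,140:300],None,fx=4,fy=4)[:,:,::-1])
E
```

```text
t: 5.15
eef_pos: [0.4891, -0.2228, 0.0898]
tool_rot: [-0.493, 0.492, -0.506, 0.509]
contact_force: [-0.2, 0.2, -2.2]
gripper_width: 0.534
t 5.15 pos [ 0.4891 -0.2228  0.0898] az -91.71 tilt [ 0.0038 -0.0014 -1.    ] F [-0.23  0.21 -2.2 ] M [-0.09 -0.07 -0.02] w 0.5338
shift mm [-0.8 43.8 -3.3] turn 0.19
```

View pics/s2c.png

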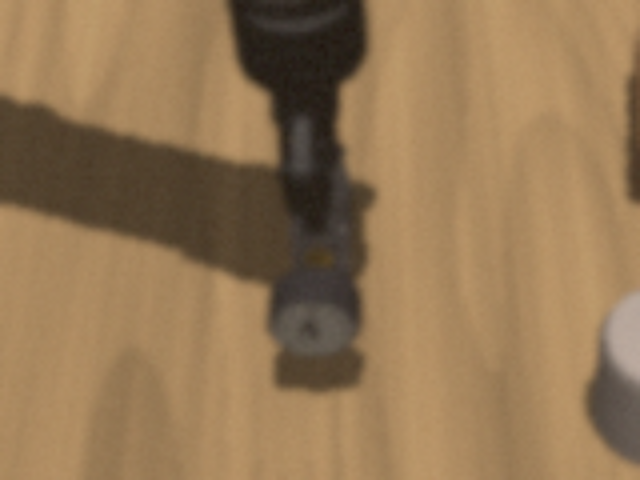

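The coupler is clear of the bench and level in the gripper. The gauge face is at (315,325) in the crop, with its shadow below it. I'll carry it to a point just in front of the nipple and measure there.

```bash
python3 -c "
from h import *
rel(.550,-.027,.112,-81.5)"
```

```text
t 5.2 pos [ 0.4887 -0.2227  0.0889] az -91.71 tilt [ 0.003  -0.0011 -1.    ] F [ 0.49 -0.18 -4.08] M [-0.03  0.07 -0.  ] w 0.5377
shift mm [-197.4  -23.1   55.6] turn -10.21
```

```bash
python3 -m handwheel '-1 -.01 -.006 .003 0;-1 -.02 -.006 .006 0;-1 -.025 -.006 .007 0;-1 -.03 -.005 .008 0;-1 -.03 0 .008 0;-1 -.03 0 .008 0;-1 -.025 0 .007 0;-1 -.017 0 .006 0;-1 -.01 0 .003 0;-1 0 0 0 0' 
python3 -m handwheel '-1 0 0 0 -1.5;-1 0 0 0 -2;-1 0 0 0 -2;-1 0 0 0 -2;-1 0 0 0 -1.7;-1 0 0 0 -1;-1 0 0 0 0;-1 0 0 0 0;-1 0 0 0 0;-1 0 0 0 0' 
python3 - <<'E'
from h import *
import pickle
rel(.550,-.027,.112,-81.5)
o,R=tool(); T=o['eef_pos']
a=np.radians(98.5); X=np.array([np.cos(a),np.sin(a),0]); Y=np.array([-X[1],X[0],0])
root=np.array([.5247,.1405,0])
for n in('top','side'):
    c=cam(n); pickle.dump(c,open(n+'1.pkl','wb')); save(c,n+'1.png')
    P=cloud(c).reshape(-1,3); B=np.c_[(P-root)@X,(P-root)@Y,P[:,2]]   # block axes
    B=B[(abs(B[:,1])<.06)&(B[:,0]>-.3)&(B[:,0]<0)&(B[:,2]>.03)]
    for s in np.arange(-.27,-.01,.01):
        S=B[(abs(B[:,0]-s)<.005)&(B[:,2]>.06)&(B[:,2]<.125)]
        if len(S)>3: print(n,round(s*1000),len(S),'lat',(np.percentile(S[:,1],[4,50,96])*1e3).round(1),'z',(np.percentile(S[:,2],[4,50,96])*1e3).round(1))
E
```

```text
t: 6.03
eef_pos: [0.5499, -0.0233, 0.1104]
tool_rot: [0.494, -0.493, 0.507, -0.506]
contact_force: [-0.2, 1.0, -3.4]
gripper_width: 0.537
t: 6.87
eef_pos: [0.5492, -0.0274, 0.1103]
tool_rot: [-0.535, 0.536, -0.462, 0.462]
contact_force: [0.6, 0.4, -3.8]
gripper_width: 0.536
t 6.8667 pos [ 0.5492 -0.0274  0.1103] az -81.54 tilt [-1.e-04 -2.e-04 -1.e+00] F [ 0.59  0.41 -3.77] M [-0.06 -0.01  0.02] w 0.536
shift mm [-0.2 -1.7  0.8] turn -0.04
top -140 11 lat [ 5.3 17.4 19.1] z [ 62.9  94.8 103. ]
top -130 37 lat [ 1.2 13.8 20.2] z [ 62.9  95.7 102.4]
top -120 24 lat [ 4.5 10.6 17.5] z [ 67.5  93.7 100.1]
top -110 22 lat [-0.1  8.2 16.1] z [ 82.4  94.1 101.8]
top -70 18 lat [-6.9 -1.1  4.6] z [86.  90.1 94.5]
top -60 18 lat [-5.3  1.1  5.2] z [83.5 90.6 97.7]
top -50 15 lat [-6.4 -0.7  3.2] z [85.7 89.5 93.2]
top -40 19 lat [-6.8 -1.4  5.4] z [85.8 91.6 94.4]
top -30 17 lat [-6.2  0.6  5.4] z [87.1 89.9 94.1]
top -20 21 lat [-8.1 -0.7  5.2] z [82.5 90.7 96.6]
side -260 75 lat [-15.7   3.9  23.6] z [ 70.5  90.9 106.5]
side -250 193 lat [-19.2   5.7  28.4] z [ 72.  102.4 119.3]
side -240 52 lat [-16.9   6.7  31. ] z [ 96.9 115.2 119.8]
side -230 23 lat [-18.1   9.9  29.7] z [100.6 114.8 121.4]
side -210 5 lat [-3.2  2.2  7.1] z [120.2 122.  123.8]
side -200 28 lat [-8.1  7.3 12.4] z [ 89.5 113.  123.7]
side -190 70 lat [-12.3   8.9  20.1] z [ 74.1  93.8 113.3]
side -180 18 lat [-11.4  20.9  22.4] z [ 70.6  96.9 101.4]
side -170 10 lat [14.1 19.4 22.1] z [87.4 97.  99.9]
side -160 8 lat [11.2 14.4 22.4] z [61.9 93.7 97.5]
side -150 24 lat [ 9.5 12.7 20.6] z [ 63.   99.6 121.9]
side -140 13 lat [13.7 18.  22.2] z [ 61.8  92.6 119.5]
side -130 12 lat [12.6 18.9 21.7] z [62.6 91.  98.3]
side -120 5 lat [11.2 17.1 22.5] z [61.7 86.1 91.8]
side -110 8 lat [12.4 15.6 19.3] z [81.8 88.8 93.1]
side -70 5 lat [5.4 6.5 6.9] z [80.5 87.  89.8]
```

```bash
python3 - <<'E'
import cv2,numpy as np
a=cv2.imread('pics/top1.png')[170:250,170:330]; b=cv2.imread('pics/side1.png')[120:220,180:300]
a=cv2.resize(a,(480,240)); b=cv2.resize(b,(480,400)); cv2.imwrite('pics/c3.png',np.vstack([a,b])[:600])
E
```

```text
(no output)
```

View pics/c3.png

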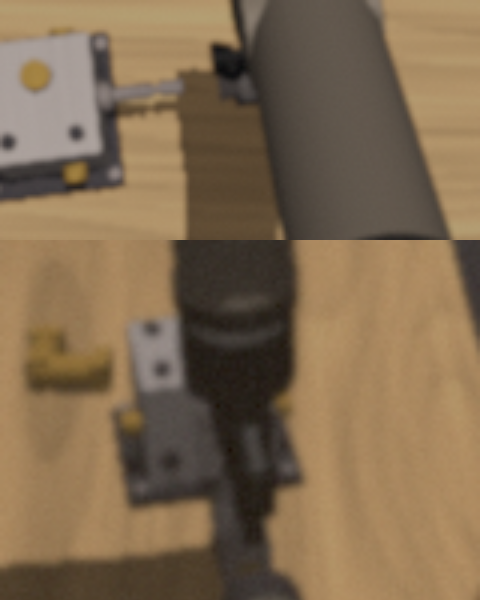

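The gap to the nipple tip is about 31 mm. The coupler sits about 3 mm to the -x side and 0.8 mm low. I'll correct both, then advance gently.

```bash
python3 -m handwheel '-1 0 -.0008 .001 0;-1 0 0 .001 0;-1 0 0 .001 0;-1 -.003 0 0 0;-1 -.005 0 0 0;-1 -.005 0 0 0;-1 -.005 0 0 0;-1 -.004 0 0 0;-1 -.002 0 0 0;-1 0 0 0 0' 
python3 - <<'E'
from h import *
rel(.5,0,.11,-81.5)
c=cam('top'); save(c,'top2.png'); d=cam('side')
a=cv2.resize(c['frame'][190:230,190:270],(640,320)); b=cv2.resize(d['frame'][150:200,200:280],(400,250)); b=cv2.copyMakeBorder(b,0,0,0,240,0)
cv2.imwrite('pics/c4.png',np.vstack([a,b])[:,:,::-1])
for n,c in(('top',c),('side',d)):
    P=cloud(c).reshape(-1,3); a=np.radians(98.5); X=np.array([np.cos(a),np.sin(a),0]); Y=np.array([-X[1],X[0],0]); q=P-[.5247,.1405,0]; B=np.c_[q@X,q@Y,P[:,2]]
    for s in range(-130,-15,10):
        S=B[(abs(B[:,0]*1e3-s)<5)&(B[:,2]>.06)&(B[:,2]<.125)&(abs(B[:,1])<.06)]
        if len(S)>3: print(n,s,len(S),(np.percentile(S[:,1],[4,50,96])*1e3).round(1),(np.percentile(S[:,2],[4,50,96])*1e3).round(1))
E
```

```text
t: 7.8
eef_pos: [0.5487, -0.0019, 0.1112]
tool_rot: [0.536, -0.536, 0.461, -0.461]
contact_force: [-0.6, -0.5, -3.4]
gripper_width: 0.532
t 7.8 pos [ 0.5487 -0.0019  0.1112] az -81.43 tilt [ 0.e+00  3.e-04 -1.e+00] F [-0.57 -0.52 -3.41] M [ 0.   -0.02  0.04] w 0.5321
shift mm [ -9.1   1.2 -47.8] turn 0.07
top -110 10 [ 4.4 13.9 16.8] [ 62.   93.2 102.7]
top -100 30 [ 0.2  9.7 16.7] [ 63.   95.3 102.4]
top -90 22 [-0.2  6.  11.4] [ 85.5  94.2 102.1]
top -80 12 [-4.5  3.8 13.1] [ 85.3  98.5 101.7]
top -70 19 [-6.8 -0.7  4.9] [86.3 90.8 94.7]
top -60 18 [-6.1  0.8  5.3] [82.4 90.  96.4]
top -50 14 [-5.4 -1.   3.4] [83.2 87.  95.6]
top -40 19 [-6.8 -1.2  5. ] [83.6 91.6 96.4]
top -30 18 [-6.2  0.3  5.1] [85.6 90.4 96.6]
top -20 20 [-7.2 -0.3  5. ] [84.  90.6 94.2]
side -130 19 [ 5.8  9.  13.9] [ 93.5 106.3 120.6]
side -120 17 [ 7.  14.4 18.7] [ 63.6  93.2 114.4]
side -110 14 [11.6 16.  19.4] [62.8 89.7 97.9]
side -90 7 [ 8.6 11.8 14.7] [81.4 91.7 94.3]
side -80 5 [ 8.3 14.5 14.9] [82.6 90.1 94.8]
side -60 5 [4.  7.3 8.3] [85.3 88.2 91.1]
side -50 4 [2.1 3.9 5.4] [82.3 87.2 90.1]
side -40 7 [2.1 4.7 8. ] [84.9 87.  92.3]
side -20 5 [1.7 4.8 7.9] [85.4 88.1 92.3]
```

View pics/c4.png

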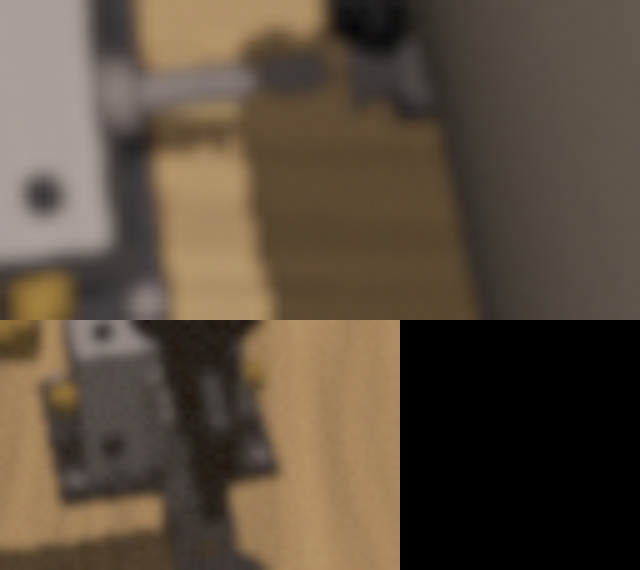

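Aligned within about 1 mm: the nipple end is at (330,72) in the crop, just in front of the mouth at (350,75). I'll insert slowly.

```bash
python3 -m handwheel '-1 -.002 0 0 0;-1 -.002 0 0 0;-1 -.002 0 0 0;-1 -.002 0 0 0;-1 -.002 0 0 0;-1 -.001 0 0 0;-1 -.001 0 0 0;-1 -.001 0 0 0;-1 -.001 0 0 0;-1 0 0 0 0' 
python3 -c "
from h import *
rel(.5247,.1405,.11,-81.5)"
```

```text
t: 8.73
eef_pos: [0.5467, 0.0113, 0.1111]
tool_rot: [0.536, -0.536, 0.462, -0.462]
contact_force: [-0.8, 0.6, -3.5]
gripper_width: 0.536
t 8.7333 pos [0.5467 0.0113 0.1111] az -81.49 tilt [ 0.e+00  1.e-04 -1.e+00] F [-0.75  0.65 -3.48] M [-0.05 -0.03  0.01] w 0.5357
shift mm [-131.1    1.1   -2.6] turn 0.01
```

```bash
python3 -m handwheel '-1 -.001 0 0 0;-1 -.001 0 0 0;-1 -.001 0 0 0;-1 -.001 0 0 0;-1 -.001 0 0 0;-1 -.001 0 0 0;-1 -.001 0 0 0;-1 -.001 0 0 0;-1 0 0 0 0;-1 0 0 0 0' 
python3 -c "
from h import *
rel(.5247,.1405,.11,-81.5)"
```

```text
t: 9.57
eef_pos: [0.5455, 0.019, 0.1111]
tool_rot: [0.536, -0.536, 0.462, -0.462]
contact_force: [-1.0, -0.4, -3.4]
gripper_width: 0.535
t 9.5667 pos [0.5455 0.019  0.1111] az -81.5 tilt [ 1.e-04 -0.e+00 -1.e+00] F [-0.98 -0.42 -3.39] M [0.03 0.02 0.02] w 0.5354
shift mm [-123.3    1.1   -2.6] turn 0.0
```

```bash
python3 -m handwheel '-1 -.001 0 0 0;-1 -.001 0 0 0;-1 -.001 0 0 0;-1 -.001 0 0 0;-1 -.001 0 0 0;-1 -.001 0 0 0;-1 -.001 0 0 0;-1 -.001 0 0 0;-1 -.001 0 0 0;-1 -.001 0 0 0' 
python3 -c "
from h import *
rel(.5247,.1405,.11,-81.5)"
python3 -m handwheel '-1 -.001 0 0 0;-1 -.001 0 0 0;-1 -.001 0 0 0;-1 -.001 0 0 0;-1 -.001 0 0 0;-1 0 0 0 0;-1 0 0 0 0;-1 0 0 0 0;-1 0 0 0 0;-1 0 0 0 0' 
python3 -c "
from h import *
rel(.5247,.1405,.11,-81.5)"
```

```text
t: 10.4
eef_pos: [0.544, 0.0289, 0.1111]
tool_rot: [-0.536, 0.536, -0.462, 0.462]
contact_force: [0.2, -0.0, -3.0]
gripper_width: 0.529
t 10.4 pos [0.544  0.0289 0.1111] az -81.5 tilt [-0. -0. -1.] F [ 0.23 -0.01 -3.03] M [ 0.01 -0.   -0.03] w 0.5293
shift mm [-113.2    1.1   -2.6] turn -0.0
t: 11.23
eef_pos: [0.5433, 0.0337, 0.1111]
tool_rot: [0.536, -0.536, 0.462, -0.462]
contact_force: [-0.6, -0.1, -3.5]
gripper_width: 0.533
t 11.2333 pos [0.5433 0.0337 0.1111] az -81.52 tilt [ 1.e-04 -1.e-04 -1.e+00] F [-0.62 -0.06 -3.48] M [-0.04  0.03 -0.01] w 0.533
shift mm [-108.4    1.1   -2.7] turn -0.02
```

```bash
python3 -m handwheel '-1 -.0007 0 0 0;-1 -.0007 0 0 0;-1 -.0007 0 0 0;-1 -.0007 0 0 0;-1 -.0007 0 0 0;-1 -.0005 0 0 0;-1 -.0005 0 0 0;-1 -.0005 0 0 0;-1 0 0 0 0;-1 0 0 0 0' 
python3 -c "
from h import *
rel(.5247,.1405,.11,-81.5)"
```

```text
t: 12.07
eef_pos: [0.5426, 0.0387, 0.1111]
tool_rot: [-0.536, 0.536, -0.462, 0.462]
contact_force: [-0.7, 0.3, -3.3]
gripper_width: 0.536
t 12.0667 pos [0.5426 0.0387 0.1111] az -81.5 tilt [ 0.e+00 -1.e-04 -1.e+00] F [-0.72  0.28 -3.27] M [-0.05  0.02  0.01] w 0.5359
shift mm [-103.3    1.1   -2.6] turn 0.0
```

```bash
python3 -m handwheel '-1 -.0005 0 0 0;-1 -.0005 0 0 0;-1 -.0005 0 0 0;-1 -.0005 0 0 0;-1 0 0 0 0;-1 0 0 0 0;-1 0 0 0 0;-1 0 0 0 0;-1 0 0 0 0;-1 0 0 0 0' 
python3 -c "
from h import *
rel(.5247,.1405,.11,-81.5)"
```

```text
t: 12.9
eef_pos: [0.5423, 0.0406, 0.1111]
tool_rot: [-0.536, 0.536, -0.462, 0.462]
contact_force: [-0.1, 0.1, -3.6]
gripper_width: 0.53
t 12.9 pos [0.5423 0.0406 0.1111] az -81.51 tilt [-0. -0. -1.] F [-0.13  0.1  -3.61] M [ 0.01  0.03 -0.07] w 0.5297
shift mm [-101.3    1.1   -2.6] turn -0.01
```

```bash
python3 -m handwheel '-1 -.0005 0 0 0;-1 -.0005 0 0 0;-1 0 0 0 0;-1 0 0 0 0;-1 0 0 0 0;-1 0 0 0 0;-1 0 0 0 0;-1 0 0 0 0;-1 0 0 0 0;-1 0 0 0 0' 
python3 -c "
from h import *
rel(.5247,.1405,.11,-81.5)"
```

```text
t: 13.73
eef_pos: [0.5421, 0.0417, 0.1111]
tool_rot: [0.536, -0.536, 0.462, -0.462]
contact_force: [-0.5, 0.1, -3.9]
gripper_width: 0.536
t 13.7333 pos [0.5421 0.0417 0.1111] az -81.51 tilt [ 0. -0. -1.] F [-0.46  0.15 -3.94] M [-0.04  0.02  0.04] w 0.5358
shift mm [-100.3    1.1   -2.6] turn -0.01
```

```bash
python3 -m handwheel '-1 -.0005 0 0 0;-1 -.0005 0 0 0;-1 -.0005 0 0 0;-1 0 0 0 0;-1 0 0 0 0;-1 0 0 0 0;-1 0 0 0 0;-1 0 0 0 0;-1 0 0 0 0;-1 0 0 0 0' 
python3 -c "
from h import *
rel(.5247,.1405,.11,-81.5)"
```

```text
t: 14.57
eef_pos: [0.5419, 0.0429, 0.1111]
tool_rot: [-0.536, 0.536, -0.462, 0.462]
contact_force: [0.3, -1.9, -4.1]
gripper_width: 0.536
t 14.5667 pos [0.5419 0.0429 0.1111] az -81.52 tilt [ 0.e+00 -3.e-04 -1.e+00] F [ 0.34 -1.89 -4.09] M [-0.79 -0.08 -0.02] w 0.5356
shift mm [-99.1   1.1  -2.6] turn -0.02
```

```bash
python3 -m handwheel '-1 -.0005 0 0 0;-1 -.0005 0 0 0;-1 -.0005 0 0 0;-1 0 0 0 0;-1 0 0 0 0;-1 0 0 0 0;-1 0 0 0 0;-1 0 0 0 0;-1 0 0 0 0;-1 0 0 0 0' 
python3 -c "
from h import *
rel(.5247,.1405,.11,-81.5)"
```

```text
t: 15.4
eef_pos: [0.5418, 0.0436, 0.1111]
tool_rot: [-0.535, 0.536, -0.462, 0.462]
contact_force: [1.2, -4.9, -3.5]
gripper_width: 0.538
t 15.4 pos [0.5418 0.0436 0.1111] az -81.55 tilt [ 1.0e-04 -1.2e-03 -1.0e+00] F [ 1.2  -4.95 -3.53] M [-1.37 -0.28 -0.05] w 0.5381
shift mm [-98.4   1.   -2.7] turn -0.05
```

Contact with the seal is felt: the axial force rose from 0 to 5 N over about 1 mm, at the predicted depth. I'll press a little further, to about 9 N.

```bash
python3 -m handwheel '-1 -.0005 0 0 0;-1 -.0005 0 0 0;-1 -.0005 0 0 0;-1 -.0005 0 0 0;-1 0 0 0 0;-1 0 0 0 0;-1 0 0 0 0;-1 0 0 0 0;-1 0 0 0 0;-1 0 0 0 0' 
python3 -c "
from h import *
rel(.5247,.1405,.11,-81.5)"
```

```text
t: 16.23
eef_pos: [0.5417, 0.0442, 0.1111]
tool_rot: [-0.535, 0.536, -0.461, 0.463]
contact_force: [1.8, -7.8, -3.5]
gripper_width: 0.534
t 16.2333 pos [0.5417 0.0442 0.1111] az -81.61 tilt [ 3.0e-04 -2.6e-03 -1.0e+00] F [ 1.76 -7.76 -3.53] M [-2.1  -0.35  0.02] w 0.5338
shift mm [-97.7   0.9  -2.8] turn -0.11
```

```bash
python3 -m handwheel '-1 -.0005 0 0 0;-1 -.0005 0 0 0;-1 -.0005 0 0 0;-1 -.0005 0 0 0;-1 0 0 0 0;-1 0 0 0 0;-1 0 0 0 0;-1 0 0 0 0;-1 0 0 0 0;-1 0 0 0 0' 
python3 -c "
from h import *
rel(.5247,.1405,.11,-81.5)"
```

```text
t: 17.07
eef_pos: [0.5416, 0.0443, 0.1112]
tool_rot: [-0.534, 0.536, -0.461, 0.464]
contact_force: [1.8, -13.3, -2.9]
gripper_width: 0.535
t 17.0667 pos [0.5416 0.0443 0.1112] az -81.68 tilt [ 5.0e-04 -4.5e-03 -1.0e+00] F [  1.76 -13.33  -2.91] M [-3.03 -0.48  0.03] w 0.5347
shift mm [-97.6   0.8  -2.8] turn -0.18
```

It is solid: 2 mm more command moved the tool only 0.1 mm and the force rose to 13 N. Bottom is reached. Now I open in step with a forward follow, so the body stays on the seal.

```bash
python3 -m handwheel '0.07 0 0 0 0;0.08 0 0 0 0;0.10 -.0005 .0002 0 0;0.12 -.0005 .0002 0 0;0.14 -.0005 .0002 0 0;0.16 -.0005 .0002 0 0;0.16 0 0 0 0;0.16 0 0 0 0;0.16 0 0 0 0;0.16 0 0 0 0' 20
python3 -c "
from h import *
rel(.5247,.1405,.11,-81.5)"
```

```text
t: 17.9
eef_pos: [0.5414, 0.0462, 0.1107]
tool_rot: [-0.534, 0.536, -0.461, 0.464]
contact_force: [0.7, -14.3, 0.4]
gripper_width: 0.578
t 17.9 pos [0.5414 0.0462 0.1107] az -81.69 tilt [ 6.0e-04 -4.7e-03 -1.0e+00] F [  0.73 -14.25   0.38] M [-3.15 -0.24  0.06] w 0.5777
shift mm [-95.8   0.2  -2.9] turn -0.19
```

```bash
python3 -m handwheel '0.18 -.0005 .0002 0 0;0.20 -.0005 .0002 0 0;0.22 -.0005 .0002 0 0;0.24 -.0005 .0002 0 0;0.26 -.0005 .0002 0 0;0.28 -.0004 .0002 0 0;0.30 -.0004 .0002 0 0;0.32 -.0004 0 0 0;0.32 0 0 0 0;0.32 0 0 0 0'
python3 -c "
from h import *
rel(.5247,.1405,.11,-81.5)"
```

```text
t: 18.73
eef_pos: [0.541, 0.0496, 0.1095]
tool_rot: [-0.534, 0.536, -0.461, 0.464]
contact_force: [1.3, -14.4, 2.5]
gripper_width: 0.663
t 18.7333 pos [0.541  0.0496 0.1095] az -81.71 tilt [ 9.0e-04 -4.8e-03 -1.0e+00] F [  1.28 -14.42   2.51] M [-3.16 -0.24  0.05] w 0.6633
shift mm [-92.3  -1.   -3. ] turn -0.21
```

```bash
python3 -m handwheel '0.36 0 0 0 0;0.42 0 0 0 0;0.5 0 0 0 0;0.6 0.001 0 0 0;0.8 0.001 0 0 0;1 .001 0 0 0;1 .001 0 0 0;1 0 0 0 0;1 0 0 0 0;1 0 0 0 0'
python3 - <<'E'
from h import *
rel(.5247,.1405,.11,-81.5)
for n in('top','side'):
    c=cam(n); P=cloud(c).reshape(-1,3); a=np.radians(98.5); X=np.array([np.cos(a),np.sin(a),0]); Y=np.array([-X[1],X[0],0]); q=P-[.5247,.1405,0]; B=np.c_[q@X,q@Y,P[:,2]]
    S=B[(B[:,2]>.126)&(B[:,2]<.15)&(abs(B[:,1])<.009)&(B[:,0]<-.05)&(B[:,0]>-.16)]; print(n,len(S),np.histogram(S[:,0]*1e3,np.arange(-160,-48,4)))
E
```

```text
t: 19.57
eef_pos: [0.5408, 0.0506, 0.1089]
tool_rot: [0.536, -0.536, 0.462, -0.461]
contact_force: [0.3, -0.2, -0.4]
gripper_width: 0.998
t 19.5667 pos [0.5408 0.0506 0.1089] az -81.49 tilt [ 1.e-04  2.e-04 -1.e+00] F [ 0.32 -0.15 -0.37] M [-0.04 -0.03  0.06] w 0.9979
shift mm [-91.3  -1.   -2.7] turn 0.01
top 0 (array([0, 0, 0, 0, 0, 0, 0, 0, 0, 0, 0, 0, 0, 0, 0, 0, 0, 0, 0, 0, 0, 0,
       0, 0, 0, 0, 0]), array([-160, -156, -152, -148, -144, -140, -136, -132, -128, -124, -120,
       -116, -112, -108, -104, -100,  -96,  -92,  -88,  -84,  -80,  -76,
        -72,  -68,  -64,  -60,  -56,  -52]))
side 41 (array([ 0,  0,  7, 20,  7,  2,  0,  0,  0,  0,  0,  0,  0,  0,  0,  0,  0,
        0,  0,  0,  1,  4,  0,  0,  0,  0,  0]), array([-160, -156, -152, -148, -144, -140, -136, -132, -128, -124, -120,
       -116, -112, -108, -104, -100,  -96,  -92,  -88,  -84,  -80,  -76,
        -72,  -68,  -64,  -60,  -56,  -52]))
```

Forces are zero and the coupler is staying up. I'll withdraw straight up and clear, then inspect.

```bash
python3 -m handwheel '1 -.001 -.003 0 0;1 0 -.005 0 0;1 0 -.01 0 0;1 0 -.015 0 0;1 0 -.02 0 0;1 0 -.02 0 0;1 0 -.02 0 0;1 0 -.02 0 0;1 0 -.02 0 0;1 0 0 0 0'
python3 -m handwheel '1 .02 0 0 0;1 .03 0 0 0;1 .03 0 0 0;1 .03 0 0 0;1 .03 0 0 0;1 .03 0 0 0;1 .03 0 0 0;1 .03 0 0 0;1 .02 0 0 0;1 0 0 0 0'
python3 - <<'E'
from h import *
import pickle
A=[]
for n,(u0,u1,v0,v1) in(('top',(170,290,180,240)),('side',(190,270,130,210))):
    c=cam(n); pickle.dump(c,open(n+'9.pkl','wb')); 
    A.append(cv2.resize(c['frame'][v0:v1,u0:u1],None,fx=5 if n=='top' else 3.6,fy=5 if n=='top' else 3.6))
    P=cloud(c).reshape(-1,3); a=np.radians(98.5); X=np.array([np.cos(a),np.sin(a),0]); Y=np.array([-X[1],X[0],0]); q=P-[.5247,.1405,0]; B=np.c_[q@X,q@Y,P[:,2]]
    S=B[(B[:,2]>.13)&(B[:,2]<.15)&(abs(B[:,1])<.02)&(B[:,0]<-.02)&(B[:,0]>-.2)]
    for lo,hi in((-.16,-.1),(-.1,-.04)):
        s=S[(S[:,0]>lo)&(S[:,0]<hi)]; print(n,'plate',len(s),(np.percentile(s[:,0],[3,25,50,75,97])*1e3).round(1),'lat',(s[:,1].mean()*1e3).round(1),'ztop',s[:,2].max().round(4)) if len(s) else print(n,'none')
    b=cv2.copyMakeBorder(A[1],0,0,0,600-A[1].shape[1],cv2.BORDER_CONSTANT) if n=='side' else None
cv2.imwrite('pics/c9.png',np.vstack([A[0],b])[:,:,::-1][:600])
E
```

```text
t: 20.5
eef_pos: [0.5431, 0.0518, 0.2471]
tool_rot: [0.538, -0.533, 0.46, -0.463]
contact_force: [1.3, 1.0, 0.6]
gripper_width: 1.001
t: 21.33
eef_pos: [0.5769, -0.2022, 0.2421]
tool_rot: [-0.533, 0.535, -0.463, 0.464]
contact_force: [-0.1, -0.1, -0.5]
gripper_width: 1.005
top plate 18 [-128.  -126.5 -125.1 -123.7 -122.5] lat -0.7 ztop 0.1393
top plate 20 [-76.1 -74.7 -73.3 -71.7 -70.3] lat -1.8 ztop 0.1441
side plate 15 [-129.4 -127.8 -125.8 -124.9 -121.1] lat 2.5 ztop 0.1366
side plate 26 [-78.4 -76.  -75.  -73.6 -70.1] lat 1.3 ztop 0.1389
```

View pics/c9.png

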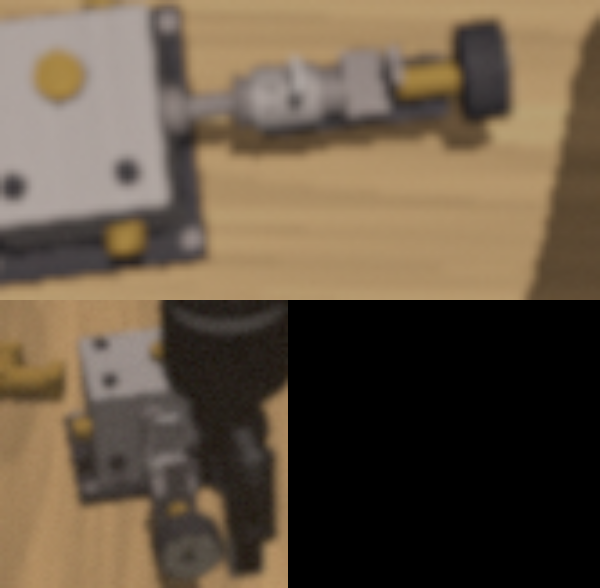

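Outer plate faces measure 58 mm apart, so the sleeve is fully forward. However, the body's absolute position reads several mm behind what the tool position predicts. I'll check this with the gauge positions before and after in the same camera.

```bash
python3 - <<'E'
from h import *
import pickle
a=np.radians(98.5); X=np.array([np.cos(a),np.sin(a),0]); Y=np.array([-X[1],X[0],0])
for k in '19':
    c=pickle.load(open(f'side{k}.pkl','rb')); P=cloud(c).reshape(-1,3); q=P-[.5247,.1405,0]; B=np.c_[q@X,q@Y,P[:,2]]
    S=B[(abs(B[:,1]-3)>0)&(abs(B[:,1])<.035)&(B[:,2]>.065)&(B[:,2]<.128)&(B[:,0]<(-.22 if k=='1' else -.15))&(B[:,0]>(-.28 if k=='1' else -.21))]
    z=S[S[:,2]<.105]; print(k,len(S),'back face',(np.percentile(z[:,0],[5,25,50,75])*1e3).round(1),'all',(np.percentile(S[:,0],[2,98])*1e3).round(1),'lat',(np.percentile(S[:,1],[3,97])*1e3).round(1),'ztop',np.percentile(S[:,2],97).round(4))
c=pickle.load(open('top9.pkl','rb')); P=cloud(c).reshape(-1,3); q=P-[.5247,.1405,0]; B=np.c_[q@X,q@Y,P[:,2]]
S=B[(abs(B[:,1])<.03)&(B[:,2]>.05)&(B[:,2]<.13)&(B[:,0]<-.02)&(B[:,0]>-.21)]
for s in range(-195,-15,5):
    T=S[abs(S[:,0]*1e3-s)<2.5]
    if len(T)>2: print(s,len(T),(np.percentile(T[:,1],[4,96])*1e3).round(1),(np.percentile(T[:,2],95)*1e3).round(1),end=' | ')
E
```

```text
1 343 back face [-256.8 -255.5 -254.5 -253.4] all [-257.4 -231.9] lat [-19.   29.6] ztop 0.1198
9 284 back face [-187.8 -186.4 -184.9 -182.7] all [-188.7 -163.4] lat [-22.   27.3] ztop 0.1104
-185 32 [-22.1  23.7] 112.6 | -180 41 [-24.2  25.7] 114.6 | -175 36 [-22.1  25.5] 113.8 | -170 38 [-23.   25.8] 114.7 | -165 38 [-24.   24.6] 114.1 | -160 38 [-21.6  21.9] 110.0 | -155 13 [-12.8   6.6] 92.1 | -150 23 [-15.4  16.5] 88.8 | -145 24 [-15.9  15.2] 87.8 | -140 23 [-16.6  15.5] 89.2 | -135 23 [-16.3  16.5] 90.9 | -130 18 [-15.   16.4] 86.4 | -125 15 [ 5.1 16.4] 125.1 | -120 27 [-13.  16.] 125.4 | -115 29 [-18.1  17.6] 100.2 | -110 28 [-16.1  17.3] 102.3 | -105 28 [-16.8  17.5] 102.3 | -100 28 [-17.   17.2] 101.7 | -95 23 [-13.3  15.5] 99.7 | -90 23 [-12.   16.8] 99.3 | -85 25 [-12.1  16.5] 98.4 | -80 26 [-15.6  15.3] 102.3 | -75 18 [-7.3 15.7] 117.9 | -70 16 [ 1.2 16.6] 128.5 | -65 27 [-13.6  17.2] 102.8 | -60 27 [-14.4  16.5] 104.4 | -55 27 [-15.4  16. ] 104.2 | -50 25 [-16.1  16.2] 104.6 | -45 17 [-9.9 12.2] 103.4 | -40 20 [-13.3  13.1] 103.7 | -35 9 [-5.2  5.9] 95.2 | -30 9 [-6.1  5.1] 94.9 | -25 9 [-5.6  4.6] 93.8 | -20 5 [-7.2  3.7] 93.9 |
```

The two checks agree:
- **Depth:** the gauge moved 69.5 mm, as planned, and the mouth is at 37 mm off the face, so about 38 mm of nipple is inside.
- **Sleeve:** its front edge is at about 47 mm off the face, which is fully forward. The plates read further back because the coupler droops a few degrees in its clearance.

The arm is clear, so I'm handing in.

```bash
python3 -c "
from station import bot
print(bot.hand_in()); print(bot.get_obs()['t'])"
```

```text
the job is handed in; nothing more can be done
None
the job is handed in; nothing more can be done
```

The pressure gauge is on the nipple and looks locked, and I handed the job in at about 21 s of robot time. I squeezed the sleeve back, slid the coupler on and felt the seal give. I then pressed until it was solid at about 13 N, and opened the jaws while following forward so the body stayed against the seal.

**Last checks that agreed:**
- **Sleeve:** the outer faces of the two plates measured 58 mm apart, so the sleeve is fully forward.
- **Depth:** the mouth is about 37 mm off the block face. With the nipple tip measured at about 75 mm out, that puts it 38 mm deep, at the seal.
- **Robot:** the forces dropped to about zero on release, and the arm is clear. I moved nothing else on the bench, but I did not re-measure the carton, filter or elbow.

**Checks that disagreed or were not made:**
- **Droop:** the gauge end hangs about 10 mm low, roughly 3 to 4° of tilt. I put that down to the play between bore and nipple.
- **Plate position:** the plates read about 7 mm further back than the tool position predicted. The droop explains about 3 mm of that, and the rest is probably calibration and grasp offset.
- **Lock:** I did not tug the coupler to test it. The evidence is the sleeve position and the depth.

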